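Stack the keyed upper tray on the truffle tray

TASK

The lower tray, of darker wood, is filled with truffles and is ready for its second tier. Take the light wooden upper tray that fits it, the one with one wide tab and one narrow tab (white handle), and stack it on the lower tray so that the wide tab drops fully down into the wide notch and the narrow tab into the narrow notch, then let go. Leave the other light wooden tray, with two wide tabs and a black handle, where it is.

Things in the scene. Friction and masses are not known exactly. Their poses are not given: they have to be found in the camera images.
- tray_grip (a point): Centre of the white handle bar of the light wooden tray to be stacked (loose, 0.11 to 0.22 kg, body 120 x 84 mm, rim 12 mm high). The handle is an arch along the tray's x on its centre line, 70 mm long, 14 mm thick in y; its bar is 16 mm high. This point is 54 mm above the tray's underside, over the tray's centre. Axes are the tray's: x from its wide tab to its narrow tab, z up.
- tray_wide (a point): Point on the underside of that tray's wide tab (56 mm wide), on the centre line, 74 mm from the tray's centre towards its -x. Both tabs are flat, 10 mm thick, flush with the tray's underside, and reach out to 88 mm from its centre. Axes are the tray's.
- tray_narrow (a point): Point on the underside of that tray's narrow tab (16 mm wide), on the centre line, 74 mm from the tray's centre towards its +x. Axes are the tray's.
- base_wide (a point): Floor centre of the wide notch (82 mm wide, 14 mm deep) in the -x end wall of the lower tray, 74 mm from its centre and 40 mm above the counter. Lower tray: darker wood, fixed, 156 (x) by 110 mm, end walls 8 mm thick and 54 mm high, long sides 26 mm high, truffles inside up to 31 mm. Axes are the lower tray's: x from wide to narrow notch, z up.
- base_narrow (a point): Floor centre of the narrow notch (42 mm wide, 14 mm deep) in the +x end wall of the lower tray, 74 mm from its centre, 40 mm above the counter. Seated, the upper tray's tabs lie on the two notch floors and its body hangs between the end walls with 10 mm to spare at each end. Axes are the lower tray's.
- other_grip (a point): Centre of the black handle bar of the other light wooden tray, which must stay where it is: same sizes, but both its tabs are 56 mm wide, so it does not fit this lower tray. 54 mm above its underside, over its centre.

How it is judged:
At the end, for the whole second after the job is handed in: The tray with one wide and one narrow tab sits on the lower tray at rest and released: wide tab in the wide notch, narrow tab in the narrow notch, each tab's point within 20 mm horizontally of its notch centre and its underside within 5 mm of the notch floor in height (horizontal distance between tray_wide and base_wide below 0.02 m and z of tray_wide in the frame of base_wide between -0.005 and 0.005 m and horizontal distance between tray_narrow and base_narrow below 0.02 m and z of tray_narrow in the frame of base_narrow between -0.005 and 0.005 m and linear speed of tray below 0.02 m/s); the robot touches nothing.
It fails at once if the other tray (black handle) is moved by more than 30 mm (distance of other_grip from where it was at the start of the episode above 0.03 m).
It also fails if it takes over 32 s, if anything falls off the work surface, if the arm or the gripper's body presses on something with over 40 N, if the wrist force passes 120 N, or if a joint passes its speed limit or range.

ROBOT

A 6-joint arm with a two-finger parallel gripper is mounted at the origin on a cart in front of the work surface, level with it; the furniture and walls round the work are solid. World frame = base frame: x ahead of the robot, y to its left, z up, the work surface at z = 0. Lengths are in m, angles in rad, forces in N, time in s.
With the tool pointing down it reaches from about 0.35 to 0.975 m from the base axis. Payload 4.9 kg.
Tool frame: the origin (TCP) lies midway between the tips of the shut fingers; the grasp point (between the pads) lies 19 mm behind it; z points along the fingers, y is the direction in which the jaws open and shut (so a half turn about z gives the same grasp; the last joint's range is limited). The gripper opens to 85 mm and grips with 20 to 120 N. Pads are 22 mm wide; open, the fingers measure 114 mm over their backs; the gripper's body (76 mm by 85 mm) begins 54 mm behind the grasp point. The pads swing forward as they close: fully open they stand 13 mm farther back than shut.
Start: joints at [-1.467, 0.053, 1.613, -0, 1.476, -0.119], TCP at [0.138, -0.61, 0.231] pointing down, gripper open.
Joint ranges: [-3.01, 3.01], [-1.01, 2.22], [0.06, 2.58], [-1.02, 4.17], [0.09, 2.62], [-3.14, 3.14]. Speed limits (rad/s): [2.57, 2.57, 3.14, 3.14, 3.14, 3.14].

INTERFACE

Orientations are given as a rotation vector (axis times angle).
In Python, from station import ctrl gives the robot as it stands.
- The arm moves only by the tool play_rows, never from a script. Its argument "motion" is a list that holds one entry, the list of rows, each a list of 7 numbers: the closure, from -1 (fully open) to 1 (shut), then the shift along the tool's x, y, z in cm, then the turn, a rotation vector about the tool's x, y, z in degrees. A call has 1 to 20 rows; each row is the pose to reach, as a shift and turn from the pose measured when the call began, along the tool's axes at that moment; what a row does not reach only later rows make up. A row lasts 1/8 s, in which the tool goes at most 62.5 mm and 10.7 degrees, less where a joint would pass 70% of its speed; a pose out of reach is approached as far as the arm can. A call with a gripper value outside its range is refused whole. The fingers move at their own pace and stop on an object; "newtons" is the grip in N (left out, the last holds). Time passes only in rows, so rows that repeat a pose let the fingers close. It gives the time, the measured TCP pose, the force and the opening at its end, in the units of the state.
- ctrl.get_obs(): the state, without advancing time (a new reading comes with each control period).
- ctrl.get_image(name): name is "side" or "top" or "wrist"; returns a dict with "color" (400x640x3 uint8, red, green, blue), "mtx" (3x3 intrinsics, pixels), "T" (4x4, takes a point from camera to world coordinates). Camera axes: x right, y up, looking along -z (the intrinsics and any distortion apply to the point x, -y, -z); pixel columns grow to the right and rows downward; lengths in m; the calibration is good to about 2 mm. The wrist camera is an equidistant fisheye: a pixel r from the principal point sees the ray r / f radians off the axis. A picture is of the moment at which its call begins. There is no depth.
- ctrl.finish_job(): hands the job in, once; it reports no verdict.
The state is a dict: "t": time; "q": joint angles; "dq": joint speeds; "effort": joint torques, N m; "tool_pos": TCP position; "tool_rot": TCP orientation; "contact_force": force on the tool from outside, world axes, zero at the start; "wrist_torque": the same for the moment, N m; "opening": finger opening in m.
Only numpy, scipy, OpenCV 4.12 (cv2) and the standard library are available. Lean on these libraries where they do the work, as an engineer would, in place of code of your own. Each camera call takes 0.05 s, during which the arm holds its last target.

## Working session

There is one attempt and no reset: what is moved stays moved. The work goes in short steps, Python scripts to look and compute and a tool call to move; the robot and the scene stay as the last step left them, time stands still between calls to the robot, and variables do not carry over. Pictures are saved under pics/ and viewed, and the job is handed in when it is done.

Besides the shell and the picture viewer there is one more tool, called after ">>>" as name([rows], argument=value, ...), one row to a line, values as JSON. play_rows: Moves the arm, as the interface text tells. Its arguments: {"type":"object","properties":{"motion":{"type":"array"},"newtons":{"type":"number"}},"required":["motion"]}

```bash
mkdir -p pics; ls; python3 - <<'E'
from station import ctrl
import cv2
print(ctrl.get_obs())
for n in("top","side","wrist"):
    d=ctrl.get_image(n); cv2.imwrite(f"pics/{n}0.png",d["color"][:,:,::-1]); print(n,d["mtx"],d["T"],[k for k in d])
E
```

```text
pics
{'t': 0.0, 'q': array([-1.46697174e+00,  5.33404044e-02,  1.61432007e+00,  7.29486061e-06,
        1.47600159e+00, -1.19019709e-01]), 'dq': array([ 0.0017081 , -0.00087146,  0.00068128, -0.00043185,  0.00078491,
       -0.00090463]), 'effort': array([ 2.04473254e-03, -3.93682158e+01, -3.70178175e+01,  4.45964332e-06,
        7.26555591e-03,  8.80534472e-07]), 'tool_pos': array([ 0.13805198, -0.60891225,  0.23005765]), 'tool_rot': array([-3.12005521e+00, -3.49087990e-01, -3.60786083e-05]), 'contact_force': array([-0.18918074, -0.5977001 , -0.55634231]), 'wrist_torque': array([0.00721481, 0.00956703, 0.02380433]), 'opening': 0.08550034574352079}
top [[362.42767006   0.         321.06829808]
 [  0.         362.42767006 202.9559247 ]
 [  0.           0.           1.        ]] [[ 0.02855661  0.99720534 -0.06903648  0.48214725]
 [-0.99935327  0.02999153  0.01983832  0.05337145]
 [ 0.02185338  0.06842532  0.99741687  0.94994061]
 [ 0.          0.          0.          1.        ]] ['color', 'mtx', 'T']
side [[386.61148515   0.         325.84928684]
 [  0.         386.61148515 200.07508734]
 [  0.           0.           1.        ]] [[ 0.99795785 -0.04739689  0.04282141  0.56322627]
 [ 0.06246015  0.58372328 -0.8095467  -0.63697763]
 [ 0.01337414  0.81056811  0.58549164  0.55071685]
 [ 0.          0.          0.          1.        ]] ['color', 'mtx', 'T']
wrist [[309.70691629   0.         313.04462247]
 [  0.         309.70691629 195.88849582]
 [  0.           0.           1.        ]] [[ 0.22117848  0.94096936  0.25623572  0.20312456]
 [-0.97523114  0.21396632  0.05605928 -0.59514557]
 [-0.00207574 -0.26228816  0.96498736  0.3719793 ]
 [ 0.          0.          0.          1.        ]] ['color', 'mtx', 'T']
```

View pics/top0.png

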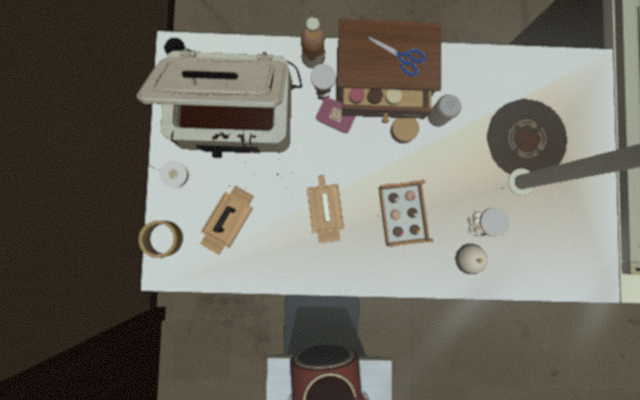

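View pics/side0.png

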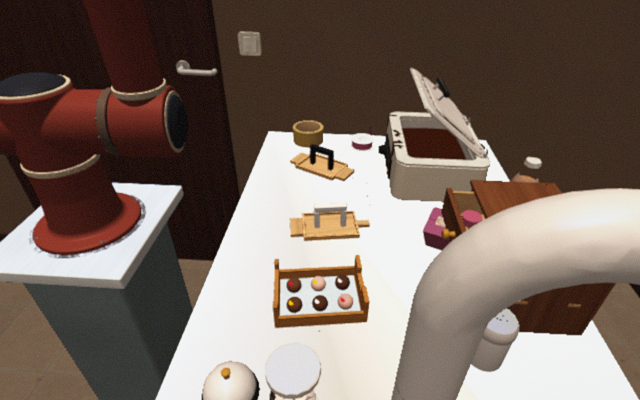

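The top view shows the white-handled tray near (325,210), narrow tab at the top near (321,182). The lower tray is near (404,212) and the black-handled tray near (228,220). I'll zoom in on the notches.

```bash
python3 - <<'E'
import cv2
a=cv2.imread("pics/top0.png")[165:260,290:450]; cv2.imwrite("pics/top0z.png",cv2.resize(a,None,fx=5,fy=5,interpolation=cv2.INTER_CUBIC))
a=cv2.imread("pics/side0.png")[190:335,260:390]; cv2.imwrite("pics/side0z.png",cv2.resize(a,None,fx=4,fy=4,interpolation=cv2.INTER_CUBIC))
E
```

```text
(no output)
```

View pics/top0z.png

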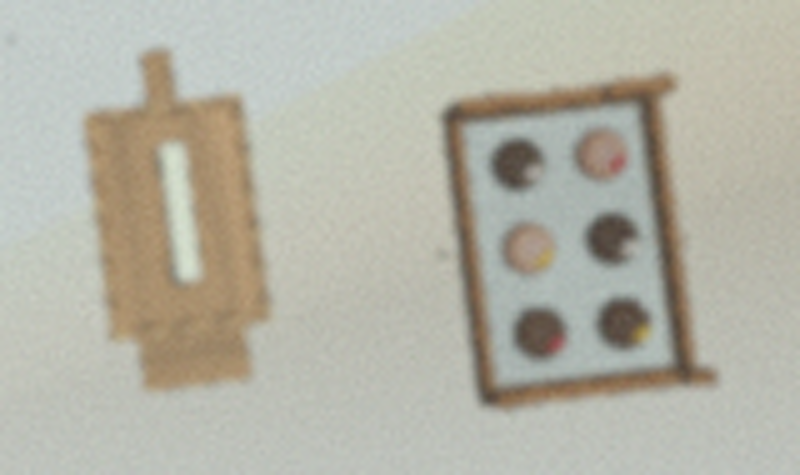

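View pics/side0z.png

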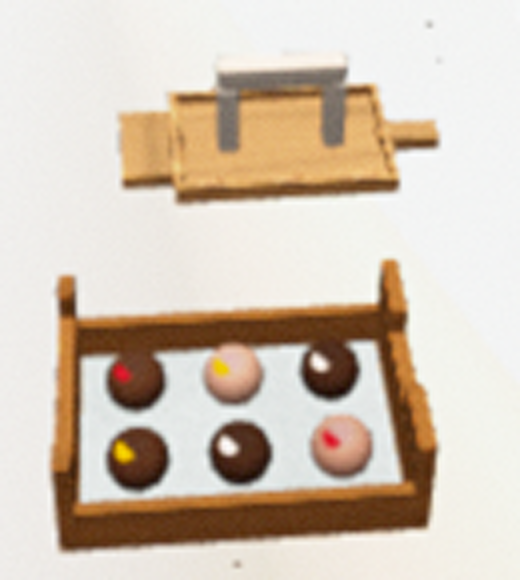

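```bash
cat > h.py <<'E'
import numpy as np,cv2
def ray(d,uv):
    uv=np.atleast_2d(np.asarray(uv,float)); K=d["mtx"]; T=d["T"]
    x=(uv[:,0]-K[0,2])/K[0,0]; y=(uv[:,1]-K[1,2])/K[1,1]
    if d.get("fish"):
        r=np.hypot(x,y)+1e-12; s=np.sin(r)/r
        c=np.stack([x*s,-y*s,-np.cos(r)],1)
    else: c=np.stack([x,-y,-np.ones_like(x)],1)
    return T[:3,3],c@T[:3,:3].T
def plane(d,uv,z):
    o,r=ray(d,uv); return o+r*((z-o[2])/r[:,2])[:,None]
def proj(d,P):
    P=np.atleast_2d(P); c=(P-d["T"][:3,3])@d["T"][:3,:3]; p=np.stack([c[:,0],-c[:,1],-c[:,2]],1); K=d["mtx"]
    if d.get("fish"):
        rr=np.hypot(p[:,0],p[:,1])+1e-12; th=np.arctan2(rr,p[:,2]); q=p[:,:2]/rr[:,None]*th[:,None]
    else: q=p[:,:2]/p[:,2:]
    return q*K[0,0]+K[:2,2]
def get(n):
    from station import ctrl
    d=ctrl.get_image(n); d["fish"]=n=="wrist"; return d
def boxes(c,yaw,z0):
    pass
E
python3 - <<'E'
from h import *
t=get("top"); s=get("side")
import pickle; pickle.dump((t,s),open("d0.pkl","wb"))
zt=lambda p:(np.array(p)+.5)/5-.5+[290,165]
zs=lambda p:(np.array(p)+.5)/4-.5+[260,190]
def rep(nm,a): print(nm,(a*1000).round(1).tolist())
for nm,d,f,w,n in(("top",t,zt,[(145,388),(250,375)],[(142,52),(170,48)]),("side",s,zs,[(120,112),(124,186)],[(437,122),(439,146)])):
    W=plane(d,f(w),.01).mean(0);N=plane(d,f(n),.01).mean(0)
    rep(nm+" W,N,c",np.array([W,N,(W+N)/2])); v=N-W; print(np.hypot(*v[:2]),np.degrees(np.arctan2(v[1],v[0])))
h=plane(t,zt([(172,140),(188,283)]),.062); rep("handle top",np.array([*h,h.mean(0)]));v=h[0]-h[1];print(np.degrees(np.arctan2(v[1],v[0])))
h=plane(s,zs([(216,57),(345,57)]),.062); rep("handle side far top edge",np.array([*h,h.mean(0)]))
# base: shoulder outer tips z=54 (right), ground corners
rep("base top view right tips",plane(t,zt([(672,78),(716,376)]),.054))
rep("base top left outer bottom",plane(t,zt([(447,112),(487,402)]),.0))
rep("base side z54: far L,far R,near R,near L",plane(s,zs([(62,278),(392,262),(433,447),(58,470)]),.054))
rep("base side ground near L,R",plane(s,zs([(63,548),(430,525)]),0))
E
```

```text
top W,N,c [[449.6, 11.1, 10.0], [621.5, 37.5, 10.0], [535.5, 24.3, 10.0]]
0.17383302920759755 8.732576172427983
side W,N,c [[452.3, 5.9, 10.0], [624.5, 31.6, 10.0], [538.4, 18.8, 10.0]]
0.17419338968431225 8.47784845227953
handle top [[569.4, 29.2, 62.0], [499.3, 19.4, 62.0], [534.3, 24.3, 62.0]]
7.966482009301003
handle side far top edge [[502.4, 22.9, 62.0], [570.9, 28.4, 62.0], [536.7, 25.6, 62.0]]
base top view right tips [[609.0, -220.6, 54.0], [461.0, -243.9, 54.0]]
base top left outer bottom [[594.8, -117.5, 0.0], [442.8, -141.2, 0.0]]
base side z54: far L,far R,near R,near L [[446.9, -139.5, 54.0], [595.8, -117.7, 54.0], [611.9, -223.2, 54.0], [463.4, -245.6, 54.0]]
base side ground near L,R [[461.4, -242.7, 0.0], [614.9, -220.1, 0.0]]
```

```bash
python3 - <<'E'
from h import *
import pickle; t,s=pickle.load(open("d0.pkl","rb"))
a=np.radians(8.6);R=np.array([[np.cos(a),-np.sin(a)],[np.sin(a),np.cos(a)]]);c=np.array([.528,-.181])
out=[]
for d,(x0,y0,x1,y1),k in((s,(265,250,380,335),6),(t,(370,170,440,255),6)):
    im=cv2.resize(d["color"][y0:y1,x0:x1,::-1],None,fx=k,fy=k,interpolation=cv2.INTER_CUBIC)
    for sx,w in((-1,.041),(1,.021)):
        for X in (.078,):
            P=[(-.055,.054),(-w,.054),(-w,.04),(w,.04),(w,.054),(.055,.054)]
            P3=np.array([[*(c+R@[sx*X,y]),z] for y,z in P])
            q=((proj(d,P3)-[x0,y0]+.5)*k-.5).round().astype(int)
            cv2.polylines(im,[q],False,(255,0,0) if w>.03 else (0,160,0),1)
    out.append(im)
cv2.imwrite("pics/ov_s.png",out[0]);cv2.imwrite("pics/ov_t.png",out[1])
E
```

```text
(no output)
```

View pics/ov_s.png

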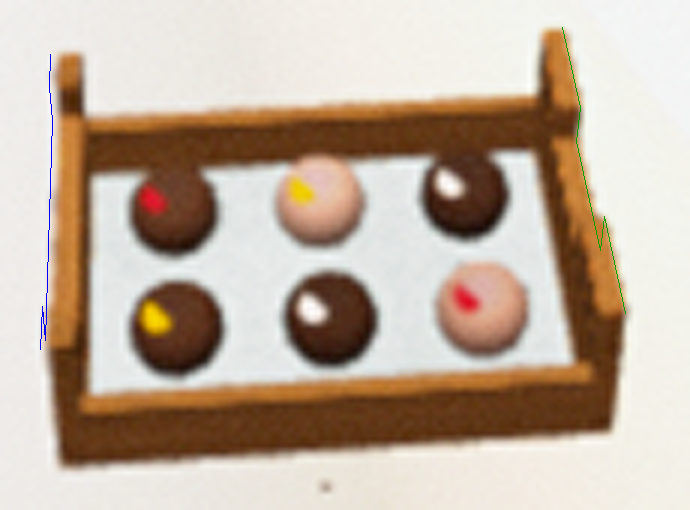

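View pics/ov_t.png

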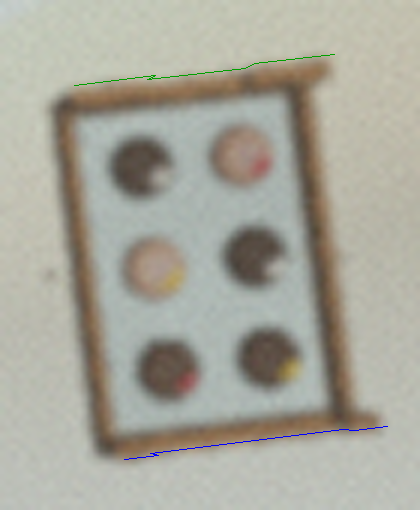

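```bash
cat >> h.py <<'E'
from scipy.spatial.transform import Rotation as Ro
def shift(P,yaw):
    from station import ctrl
    o=ctrl.get_obs(); R=Ro.from_rotvec(o["tool_rot"]).as_matrix()
    a=np.radians(yaw); D=np.array([[np.cos(a),np.sin(a),0],[np.sin(a),-np.cos(a),0],[0,0,-1]])
    print("t",o["t"],"tcp",o["tool_pos"].round(4),"open",round(o["opening"],4),"F",o["contact_force"].round(2))
    print("shift cm",((np.array(P)-o["tool_pos"])@R*100).round(2),"turn deg",np.degrees(Ro.from_matrix(R.T@D).as_rotvec()).round(2))
E
python3 -c "
from h import *
shift([.5355,.0235,.16],8.5)"
```

```text
t 0.25 tcp [ 0.1381 -0.6092  0.2307] open 0.0852 F [-0.28 -0.19 -0.03]
shift cm [ 52.74 -52.92   7.13] turn deg [-0.06 -0.    4.27]
```

>>> play_rows([
  [[-1,4,-4,0,0,0,0],[-1,8,-8,0,0,0,0.5],[-1,12,-12,0,0,0,1],[-1,16,-16,0,0,0,1.5],[-1,20,-20,0,0,0,2],[-1,24,-24,0,0,0,2.5],[-1,28,-28,0,0,0,3],[-1,32,-32,0,0,0,3.5],[-1,36,-36,0,0,0,4],[-1,40,-40,0,0,0,4.3],[-1,44,-44,1,0,0,4.3],[-1,48,-48,3,0,0,4.3],[-1,51,-51,5,0,0,4.3],[-1,52.7,-52.9,7,0,0,4.3],[-1,52.7,-52.9,7,0,0,4.3],[-1,52.7,-52.9,7,0,0,4.3],[-1,52.7,-52.9,7,0,0,4.3]],
])

```text
t: 2.38
tool_pos: [0.5355, 0.0222, 0.1625]
tool_rot: [-3.133, -0.23, -0.003]
contact_force: [-0.3, -0.0, 0.1]
opening: 0.0853
```

```bash
python3 - <<'E'
from h import *
w=get("wrist"); cv2.imwrite("pics/wrist1.png",w["color"][:,:,::-1])
import pickle; pickle.dump(w,open("w1.pkl","wb"))
shift([.5355,.0235,.035],8.5)
E
```

```text
t 2.425 tcp [0.5355 0.0223 0.1625] open 0.0857 F [0.7  0.12 1.25]
shift cm [-1.000e-02 -1.200e-01  1.275e+01] turn deg [-0.02 -0.11 -0.11]
```

View pics/wrist1.png

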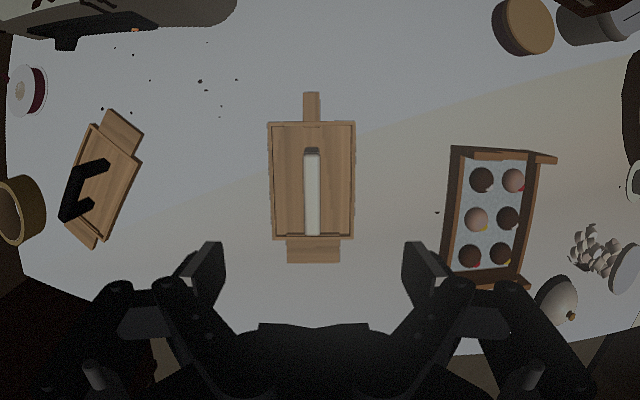

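The white handle runs from (311,150) to (313,236), upright between the fingers. The narrow tab ends at (311,93) and the wide tab at (313,262). I'll check the numbers.

```bash
python3 - <<'E'
from h import *
import pickle; w=pickle.load(open("w1.pkl","rb"))
A=plane(w,[(312,154.5),(312.5,235.5)],.062);B=plane(w,[(311,93),(313,262)],.01)
for X in(A,B):
    v=X[0]-X[1]; print(X.round(4).tolist(),X.mean(0).round(4),np.hypot(*v[:2]),np.degrees(np.arctan2(v[1],v[0])))
C=plane(w,[(451,146),(557,156),(528,291),(443,281)],.054); print(C.round(4))
E
```

```text
[[0.5697, 0.0276, 0.062], [0.5021, 0.0172, 0.062]] [0.5359 0.0224 0.062 ] 0.06840482349413937 8.706306202901477
[[0.6209, 0.0363, 0.01], [0.4506, 0.0092, 0.01]] [0.5357 0.0227 0.01  ] 0.1724557404372866 9.022656376301331
[[ 0.596  -0.0901  0.054 ]
 [ 0.6132 -0.2208  0.054 ]
 [ 0.4572 -0.2435  0.054 ]
 [ 0.4664 -0.1194  0.054 ]]
```

>>> play_rows([
  [[-1,0,0,4,0,0,-0.3],[-1,0,0,8,0,0,-0.3],[-1,0,0,11,0,0,-0.3],[-1,0,0,12.7,0,0,-0.3],[-1,0,0,12.7,0,0,-0.3],[1,0,0,12.7,0,0,-0.3],[1,0,0,12.7,0,0,-0.3],[1,0,0,12.7,0,0,-0.3],[1,0,0,12.7,0,0,-0.3],[1,0,0,12.7,0,0,-0.3],[1,0,0,12.7,0,0,-0.3],[1,0,0,12.7,0,0,-0.3]],
], newtons=50)

```text
t: 3.92
tool_pos: [0.5362, 0.0223, 0.0361]
tool_rot: [-3.132, -0.238, -0.004]
contact_force: [-0.7, 0.8, 4.7]
opening: 0.0131
```

>>> play_rows([
  [[1,0,0,-1,0,0,0],[1,0,0,-4,0,0,0],[1,0,0,-8,0,0,0],[1,0,0,-11,0,0,0],[1,0,0,-12,0,0,0],[1,0,0,-12,0,0,0]],
])

```text
t: 4.68
tool_pos: [0.5357, 0.0222, 0.1559]
tool_rot: [-3.132, -0.238, -0.004]
contact_force: [-0.1, 1.3, -1.8]
opening: 0.0133
```

```bash
python3 - <<'E'
from h import *
for n in("wrist","side"):
    w=get(n); cv2.imwrite(f"pics/{n}2.png",w["color"][:,:,::-1])
shift([.529,-.1815,.16],8.7)
E
```

```text
t 4.775 tcp [0.5347 0.0224 0.1541] open 0.0134 F [-0.06 -0.19 -1.79]
shift cm [-3.64 20.07 -0.61] turn deg [-0.06  0.02 -0.01]
```

View pics/wrist2.png

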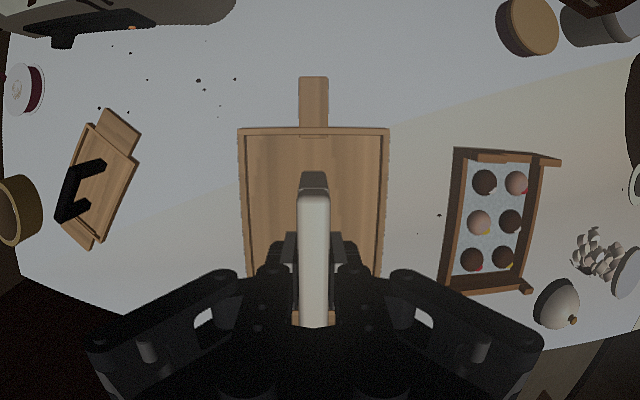

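View pics/side2.png

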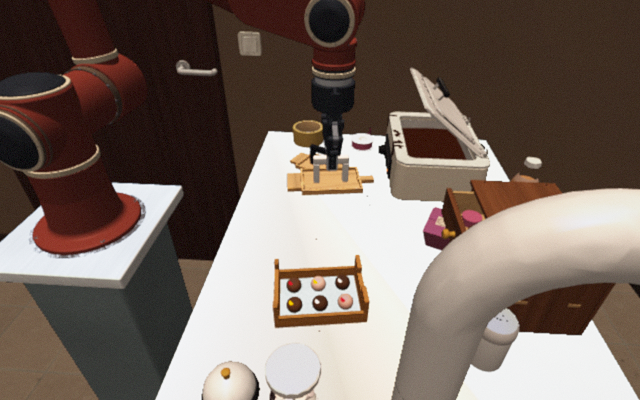

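```bash
python3 - <<'E'
from h import *
import pickle; t,s=pickle.load(open("d0.pkl","rb"))
for z in(0,.05,.1,.2,.3,.35,.4,.45):
    for px in((520,180),(580,168)):
        P=plane(t,[px],z); print(z,px,P.round(3)[0],proj(s,P).round(0)[0])
E
```

```text
0 (520, 180) [ 0.625 -0.495  0.   ] [382. 526.]
0 (580, 168) [ 0.663 -0.659  0.   ] [443. 796.]
0.05 (520, 180) [ 0.618 -0.466  0.05 ] [378. 478.]
0.05 (580, 168) [ 0.653 -0.621  0.05 ] [434. 713.]
0.1 (520, 180) [ 0.61  -0.437  0.1  ] [375. 429.]
0.1 (580, 168) [ 0.644 -0.584  0.1  ] [425. 631.]
0.2 (520, 180) [ 0.595 -0.38   0.2  ] [366. 327.]
0.2 (580, 168) [ 0.625 -0.509  0.2  ] [408. 468.]
0.3 (520, 180) [ 0.58  -0.322  0.3  ] [358. 219.]
0.3 (580, 168) [ 0.606 -0.434  0.3  ] [391. 308.]
0.35 (520, 180) [ 0.573 -0.293  0.35 ] [353. 163.]
0.35 (580, 168) [ 0.596 -0.396  0.35 ] [382. 230.]
0.4 (520, 180) [ 0.565 -0.264  0.4  ] [349. 106.]
0.4 (580, 168) [ 0.587 -0.359  0.4  ] [374. 152.]
0.45 (520, 180) [ 0.558 -0.235  0.45 ] [344.  46.]
0.45 (580, 168) [ 0.577 -0.321  0.45 ] [366.  75.]
```

>>> play_rows([
  [[1,-0.4,2,-0.5,0,0,0],[1,-1.0,5,-0.5,0,0,0],[1,-1.6,9,-0.5,0,0,0],[1,-2.4,13,-0.5,0,0,0],[1,-3.0,17,-0.5,0,0,0],[1,-3.5,19,-0.5,0,0,0],[1,-3.6,20.1,-0.5,0,0,0],[1,-3.6,20.1,-0.5,0,0,0],[1,-3.6,20.1,1,0,0,0],[1,-3.6,20.1,2.5,0,0,0],[1,-3.6,20.1,2.5,0,0,0],[1,-3.6,20.1,2.5,0,0,0]],
])

```text
t: 6.28
tool_pos: [0.5294, -0.1814, 0.1287]
tool_rot: [-3.131, -0.238, 0.001]
contact_force: [0.3, -0.0, -1.1]
opening: 0.0133
```

```bash
python3 - <<'E'
from h import *
for n in("wrist","side"):
    w=get(n); cv2.imwrite(f"pics/{n}3.png",w["color"][:,:,::-1])
    if n=="side": cv2.imwrite("pics/side3z.png",cv2.resize(w["color"][190:335,240:400,::-1],None,fx=4,fy=4,interpolation=cv2.INTER_CUBIC))
shift([.529,-.1815,.0765],8.7)
E
```

```text
t 6.375 tcp [ 0.5299 -0.1818  0.1295] open 0.0129 F [ 0.    0.89 -1.82]
shift cm [-0.08 -0.04  5.3 ] turn deg [-0.02 -0.03 -0.  ]
```

View pics/wrist3.png

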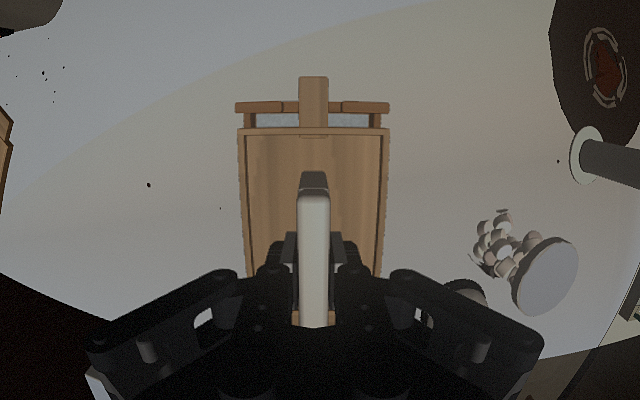

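View pics/side3z.png

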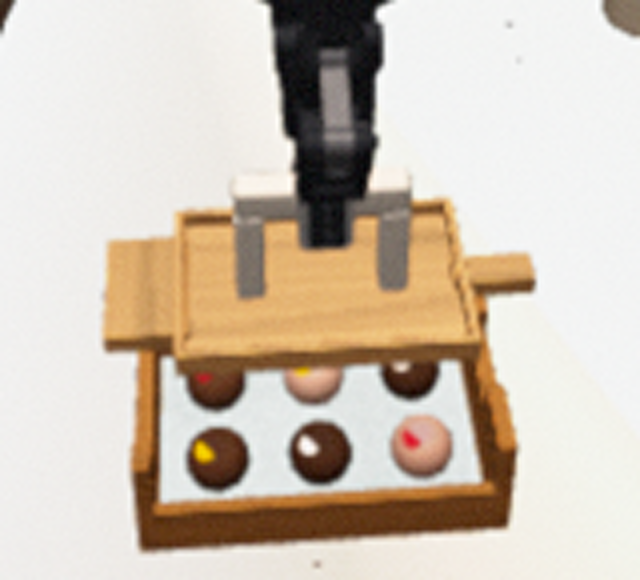

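The narrow tab (298–328) sits centred over the notch in the far wall (282–342). I'll check the fore-aft fit from the wall edge.

```bash
python3 - <<'E'
from h import *
w=get("wrist")
a=np.radians(8.6);R=np.array([[np.cos(a),np.sin(a)],[-np.sin(a),np.cos(a)]])
P=plane(w,[(236,102),(390,102),(236,113),(390,113),(282,105),(342,105)],.054); print(((P[:,:2]-[.529,-.1815])@R.T).round(4))
P=plane(w,[(313,77)],.0935+.01);print("tab end",((P[:,:2]-[.529,-.1815])@R.T).round(4))
E
```

```text
[[ 0.0769  0.0535]
 [ 0.0771 -0.0551]
 [ 0.069   0.0537]
 [ 0.0692 -0.0553]
 [ 0.0737  0.0207]
 [ 0.0737 -0.0209]]
tab end [[ 0.0874 -0.0008]]
```

>>> play_rows([
  [[1,-0.1,0,1.5,0,0,0],[1,-0.1,0,3,0,0,0],[1,-0.1,0,4,0,0,0],[1,-0.1,0,4.6,0,0,0],[1,-0.1,0,5,0,0,0],[1,-0.1,0,5.2,0,0,0],[1,-0.1,0,5.3,0,0,0],[1,-0.1,0,5.3,0,0,0],[1,-0.1,0,5.3,0,0,0]],
])

```text
t: 7.55
tool_pos: [0.5291, -0.1821, 0.0769]
tool_rot: [-3.133, -0.238, -0.002]
contact_force: [-0.4, 0.4, -1.6]
opening: 0.0128
```

```bash
python3 - <<'E'
from h import *
for n in("side",):
    w=get(n)
    cv2.imwrite("pics/side4z.png",cv2.resize(w["color"][190:335,240:400,::-1],None,fx=4,fy=4,interpolation=cv2.INTER_CUBIC))
shift([.529,-.1815,.0765],8.7)
E
```

```text
t 7.6 tcp [ 0.5291 -0.1821  0.0769] open 0.0132 F [-0.15  0.82 -3.09]
shift cm [-0.   -0.06  0.04] turn deg [ 0.   -0.07 -0.01]
```

View pics/side4z.png

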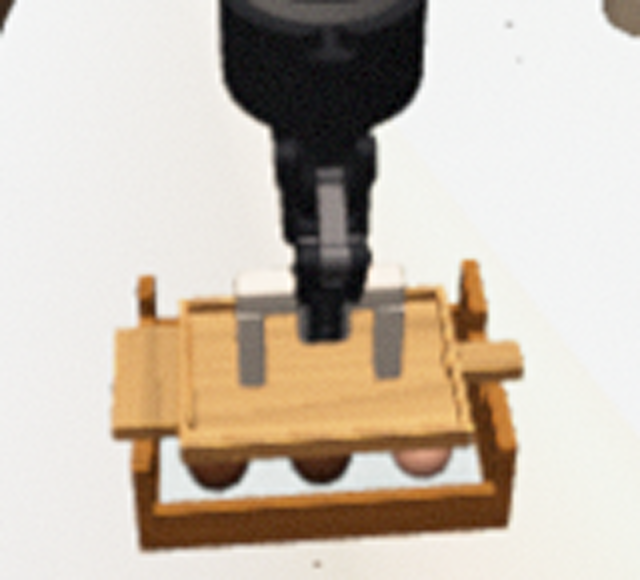

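The tabs are in the notches, with no contact force yet. I'll lower in small steps.

>>> play_rows([
  [[1,0,0,0.1,0,0,0],[1,0,0,0.2,0,0,0],[1,0,0,0.2,0,0,0]],
])

```text
t: 7.98
tool_pos: [0.5294, -0.1823, 0.0761]
tool_rot: [3.132, 0.238, 0.002]
contact_force: [-3.5, 1.0, 4.4]
opening: 0.0134
```

>>> play_rows([
  [[-0.5,0,0,0,0,0,0],[-1,0,0,0,0,0,0],[-1,0,0,0,0,0,0],[-1,0,0,0,0,0,0],[-1,0,0,0,0,0,0],[-1,0,0,-2,0,0,0],[-1,0,0,-5,0,0,0],[-1,0,0,-9,0,0,0],[-1,0,0,-12,0,0,0],[-1,0,0,-12,0,0,0],[-1,0,0,-12,0,0,0]],
])

```text
t: 9.35
tool_pos: [0.529, -0.1821, 0.1961]
tool_rot: [3.133, 0.238, 0.002]
contact_force: [-0.9, 0.0, -0.3]
opening: 0.0857
```

```bash
python3 - <<'E'
from h import *
import pickle
D={}
for n in("side","wrist","top"):
    w=get(n); D[n]=w
    cv2.imwrite(f"pics/{n}5.png",w["color"][:,:,::-1])
    if n=="side": cv2.imwrite("pics/side5z.png",cv2.resize(w["color"][190:335,240:400,::-1],None,fx=4,fy=4,interpolation=cv2.INTER_CUBIC))
pickle.dump(D,open("d5.pkl","wb"))
shift([.529,-.1815,.0765],8.7)
E
```

```text
t 9.5 tcp [ 0.5284 -0.1819  0.1945] open 0.0854 F [ 0.3  -0.04 -0.83]
shift cm [ 8.00e-02 -1.00e-02  1.18e+01] turn deg [-0.08  0.06 -0.01]
```

View pics/side5z.png

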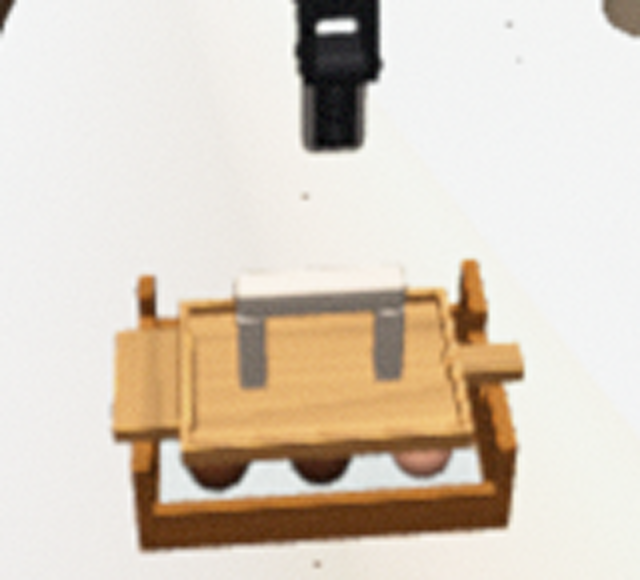

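View pics/wrist5.png

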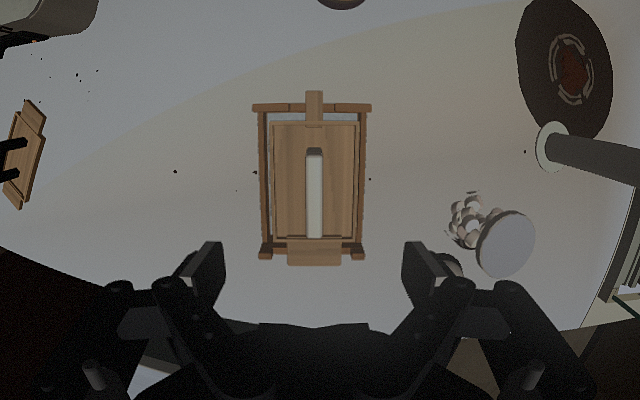

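The wide tab (288–341) lies between the near shoulders, ending near (314,265), and the narrow tab (305–323) lies in the far notch. One quick check in numbers, with the height triangulated from two views.

```bash
python3 - <<'E'
from h import *
import pickle; D=pickle.load(open("d5.pkl","rb")); w=D["wrist"]; s=D["side"]
a=np.radians(8.6);R=np.array([[np.cos(a),np.sin(a)],[-np.sin(a),np.cos(a)]])
L=lambda P:((P[:,:2]-[.5285,-.1815])@R.T*1000).round(1).tolist()
print("tab ends, expect -88/+88:",L(plane(w,[(314.5,265.5),(314.5,91)],.05)))
print("shoulder corners z54 expect (+-78,+-55):",L(plane(w,[(252,104),(372,104),(258,259),(365,259)],.054)))
# triangulated corner heights: wide tab outer near/far, narrow outer near/far
zs=lambda p:(np.array(p)+.5)/4-.5+[240,190]
for a_,b in(((288,265.5),(115,332)),((341,265),(115,431)),((305.5,91),(521,345)),((323,91),(522,371))):
    o1,r1=ray(w,a_);o2,r2=ray(s,zs(b));A=np.stack([r1[0],-r2[0]],1);k=np.linalg.lstsq(A,o2-o1,rcond=None)[0]
    p,q=o1+k[0]*r1[0],o2+k[1]*r2[0];print("tab top corner",((p+q)/2).round(4),"gap",np.linalg.norm(p-q).round(4))
E
```

```text
tab ends, expect -88/+88: [[-86.6, -2.6], [87.6, -2.0]]
shoulder corners z54 expect (+-78,+-55): [[76.4, 54.9], [76.5, -54.4], [-77.8, 55.6], [-77.5, -54.4]]
tab top corner [ 0.4397 -0.1698  0.0507] gap 0.0007
tab top corner [ 0.4493 -0.2242  0.0512] gap 0.0016
tab top corner [ 0.6158 -0.1623  0.0485] gap 0.0031
tab top corner [ 0.617  -0.1781  0.0494] gap 0.0006
```

Tab tops are at about 50 mm (seated is 50), and the ends are within about 3 mm of their places. Handing in.

```bash
python3 -c "
from station import ctrl
print(ctrl.finish_job())"
```

```text
the job is handed in; nothing more can be done
None
```

The white-handled tray is stacked on the lower tray, with its wide tab in the wide notch and its narrow tab in the narrow notch. I let go, raised the gripper 12 cm clear and handed the job in at about 9.5 s of the 32 s allowed. The hand-in reports no verdict.

- **Position:** in the last pictures both tab ends are within about 3 mm horizontally of where they should be (limit 20 mm).
- **Height:** the tab tops triangulate to 48.5–51 mm, against 50 mm when fully seated. This agrees with the contact force I felt just before releasing.
- **Other tray:** the arm never came near the black-handled tray, and it was only seen in the wrist view afterwards; I did not measure its position again.
- **Disagreement:** the views differed by 2–3 mm on where the lower tray is. No check failed.

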